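# Bolt, tug-test and invert a tip-box carrier

### The arm

A 7-joint arm with a two-finger parallel gripper is mounted at the origin on a cart in front of the work surface, level with it; the furniture and walls round the work are solid. World frame = base frame: x ahead of the robot, y to its left, z up, the work surface at z = 0. Lengths are in mm, angles in rad, forces in N, time in s.
With the tool pointing down it reaches from about 400 to 875 mm from the base axis. Payload 4.4 kg.
Tool frame: the origin (TCP) lies between the finger pads; the fingertips stand ctrl.tcp_to_tips ahead of it and the grasp point (between the pads) lies 8 mm behind it (ctrl.tcp_to_tips is the distance from the TCP to the fingertips, in mm); z points along the fingers, y is the direction in which the jaws open and shut (so a half turn about z gives the same grasp; the last joint's range is limited). The gripper opens to 85 mm and grips with 20 to 120 N. Pads are 22 mm wide; open, the fingers measure 114 mm over their backs; the gripper's body (76 mm by 85 mm) begins 54 mm behind the grasp point. The pads swing forward as they close: fully open they stand 13 mm farther back than shut.
Start: joints at [1.038, 0.628, 0.038, 1.517, -0.027, 0.996, -0.02], TCP at [292.548, -580.46, 242.313] pointing down, gripper open.
Joint ranges: [-3.06, 3.06], [-0.37, 2.12], [-1.25, 1.32], [0.18, 2.47], [-1.1, 4.24], [0.23, 1.98], [-2.94, 2.94]. Speed limits (rad/s): [2.57, 2.57, 3.14, 3.14, 3.14, 3.14, 3.14].

### API

Orientations are given as [roll, pitch, yaw] about the fixed x, y, z axes, in that order (R = Rz(yaw) Ry(pitch) Rx(roll)).
In Python, from cell import ctrl gives the robot as it stands.
- The arm moves only by the tool send_rows, never from a script. Its argument "rows" is a list of rows, each an object of numbers: "x", "y", "z": the shift along the world's x, y, z in cm; "roll": the turn about the world's z in degrees; "claw": the closure, from 0 (fully open) to 1 (shut). A call has 1 to 5 rows; each row is the pose to reach, as a shift and turn from the pose commanded when the call began; what a row does not reach only later rows make up. A row lasts 1/12 s, in which the tool goes at most 41.7 mm and 7.16 degrees, less where a joint would pass 70% of its speed; a pose out of reach is approached as far as the arm can. A call with a gripper value outside its range is refused whole. The fingers move at their own pace and stop on an object; the grip force is fixed at half the most. Time passes only in rows, so rows that repeat a pose let the fingers close. It gives the time, the measured TCP pose, the force and the opening at its end, in the units of the state.
- ctrl.read_state(): the state, without advancing time (a new reading comes with each control period).
- ctrl.get_image(name): name is "scene" or "top" or "wrist"; returns (picture, depth): 480x640x3 uint8, blue, green, red; 480x640 float32, mm along the optical axis (not along the pixel's ray), 0 where there is no reading.
- ctrl.get_calibration(name): a dict with "intrinsics" (3x3 intrinsics, pixels), "dist_coeffs" ([k1, k2, p1, p2, k3] as OpenCV has them; the pictures are not rectified), "T" (4x4, takes a point from camera to world coordinates). Camera axes: x right, y down, z forward; pixel columns grow to the right and rows downward; lengths in mm; the calibration is good to about 2 mm. A picture is of the moment at which its call begins: read the wrist's pose just before it. get_calibration takes no time and is no camera call; for the wrist camera it gives the pose at the moment of the call.
- ctrl.finish_job(): hands the job in, once; it reports no verdict.
Trained networks look in the newest picture that a camera, given by its name, has taken for a name from the list of things; names that differ only in an ending like _2 or _b are one class to them, and where a whole thing is asked for, a point or a joint stands for the part that bears it (a point fixed in the world has none). Each returns a list of dicts, best first, with "confidence" (0 to 1); they miss things now and then, are a little off and sometimes report something else, mostly with a low value. They report only what shows in the picture. A call takes as long as a camera call.
- ctrl.recognise(camera, query): "uv" ([column, row] in pixels, amid what is visible of it).
- ctrl.regions_of(camera, query): "region" (480x640 bool, what is visible of it) and "uv" ([column, row] in pixels, amid what is visible of it).
- ctrl.place_of(camera, query): "uv" ([column, row] in pixels: a listed point, or the origin of a listed thing).
The state is a dict: "clock": time; "qpos": joint angles; "qd": joint speeds; "tau": joint torques, N m; "eef_pos": TCP position; "tool_rot": TCP orientation; "force": force on the tool from outside, world axes, zero at the start; "torque": the same for the moment, N m; "width": finger opening in mm.
Only numpy, scipy, OpenCV 4.12 (cv2) and the standard library are available. Lean on these libraries where they do the work, as an engineer would, in place of code of your own. Each camera call takes 0.05 s, during which the arm holds its last target. There are 200 camera calls.

### The job

The washed tip box is to drain upside down in the turnover stand. Slide the orange-knobbed bolt fully home in front of the blue carrier, then give the carrier's red pull bar a firm tug towards the open front so that the carrier bears against the bolt, to prove that it holds. Then pull the star handle's spokes round until the cradle is fully upside down against its stop, and leave it there with the bolt home and the bottles, jar and glassware round the stand undisturbed.

Things in the scene. Friction and masses are not known exactly. Their poses are not given: they have to be found in the camera images.
- stand: Fixed grey turnover stand: base plate 190 (x) x 250 (y) x 12 mm, two posts 10 mm thick, 44 mm wide at y = -115 and +115 mm, tops at z = 182 mm. Origin at the centre of its underside; z up, x away from the cradle's open front (bolt and pull bar are at the -x side). The cradle turns between the posts on a level axle along y at z = 160 mm. Place and yaw (to 0.25 rad) vary.
- star_hub (a point): Hub centre of the six-spoked star handle, on the axle, 147 mm along the stand's +y, 160 mm up; does not turn. Hub 38 mm in diameter; spokes 10 mm rods 60 degrees apart, with black 24 mm balls, ends 89 mm from the axle, all in one upright plane across y; post face 27 mm inboard, free space outboard. At the start the two upper spokes stand 30 degrees either side of upright.
- cradle (a joint): Turn of the cradle with star handle and carrier, rad: 0 upright (start), pi upside down against its stop; the open front goes from -x through straight down to +x. Stiff: it takes about 0.3 to 0.5 N m (4 to 12 N at a spoke) and stays where it is left.
- bolt (a joint): Travel of the bolt, m: 0 open, 0.022 fully home against its stop; starts within 0.005 of open. It slides along the stand's y (+y closes) with about 1.5 N friction and stays where left. When home, its 12 x 12 mm steel tongue stands in front of the right edge of the carrier's front plate, with about 3 mm of play between.
- latch: The bolt itself: steel tongue 46 mm long with the upright orange knob, at the front right corner of the cradle. Origin on the axle, half-way between the posts when open; it slides and turns with the cradle.
- bolt_knob (a point): Middle of the bolt's upright orange knob, 17 mm in diameter, 32 mm high (this point is half-way up, 196 mm above the bench at the start; 80 mm in front of the axle). Push it from outside, towards the stand's +y, to close the bolt; free space outside it is over 80 mm.
- carrier: Loose blue slide-in tray with a green-topped tip box strapped into it, about 0.46 kg: base plate 130 x 100 x 6 mm, front plate 100 mm wide, 6 mm thick and 55 mm high at its -x end (outer face at x = -71 mm). Origin at the centre of its underside; x as the stand's, z up at the start. It runs in the cradle's channels with 1.5 to 2 mm play and can leave only to -x.
- pull_bar (a point): Middle of the carrier's red pull bar: round, level, 10 mm in diameter, along y, 54 mm in front of the front plate (49 mm free between), side rods at y = -34 and +34 mm (58 mm free between); at axle height, 160 mm above the bench at the start. Shut fingers fit behind it from above as a hook; pulled to -x the carrier slides about 3 mm, then bears on the bolt.
- jar: Loose white plastic jar, 69 mm in diameter, 134 mm high, left of the stand; origin under its centre. Bystander.
- flask: Loose conical flask, 68 mm in diameter, 105 mm high, left of the stand; origin under its centre. Bystander.
- rinse_bottle: Loose white rinse bottle, 68 mm in diameter, 154 mm high, behind and right of the stand; origin under its centre. Bystander.
- beaker_7: Loose glass beaker, 83 mm in diameter, 118 mm high, right of the stand; origin under its centre. Bystander.
- star_ball (a point): Centre of the ball on the spoke that stands up and back (stand's +x) at the start, 77 mm from the axle; turns with the handle. The handle's top can turn only towards the stand's -x. Shut upright fingers set behind this spoke, tips 45 mm above the axle, and moved level to -x until the spoke leans 30 to 38 degrees forward turn it 60 degrees or more; then the next spoke, three in all.

How it is judged (in metres and radians):
On the way, in this order (a step that is already met when the one before it is completed fails the run):
1. the bolt is pushed home while the cradle stands upright (value of joint bolt above 0.019 m and value of joint cradle below 0.15 rad), for 0.2 s.
2. with the bolt home and the cradle upright, the carrier is tugged by hand so that it bears on the bolt with over 2 N (all of step 1 and contact force between latch and carrier above 2 N and contact force between any of the fingers, the arm and carrier above 2 N), for 0.2 s.
3. the cradle is turned upside down (value of joint cradle above 3 rad), for 0.2 s.
At the end, for the whole second after the job is handed in: The cradle is upside down (over 3.0 of its 3.14 rad), the bolt is home (over 19 of its 22 mm), the carrier is still in the cradle, inverted (within about 0.19 rad) and at rest (its origin within 153 mm of the star handle's centre) (value of joint cradle above 3 rad and value of joint bolt above 0.019 m and angle between carrier's own z axis and vertical above 2.95 rad and distance between carrier and star_hub below 0.153 m and linear speed of carrier below 0.02 m/s); the robot touches nothing.
It fails at once if the cradle is turned while the bolt is not home (value of joint cradle above 0.3 rad and value of joint bolt below 0.017 m).
It fails at once if the jar, flask, rinse bottle or beaker is knocked more than 40 mm away (distance of any of jar, flask, rinse_bottle, beaker_7 from where it was at the start of the episode above 0.04 m).
It also fails if it takes over 58 s, if anything falls off the work surface, if the arm or the gripper's body presses on something with over 40 N, if the wrist force passes 120 N, or if a joint passes its speed limit or range.

## Working session

There is one attempt and no reset: what is moved stays moved. The work goes in short steps, Python scripts to look and compute and a tool call to move; the robot and the scene stay as the last step left them, time stands still between calls to the robot, and variables do not carry over. Pictures are saved under pics/ and viewed, on a budget of 10 in all, crops included, one or two more only if the job needs it, and the job is handed in when it is done.

Besides the shell and the picture viewer there is one more tool, called after ">>>" by a JSON object that holds its "method" and its "body", one argument or row to a line. send_rows: Moves the arm, as the interface text tells. Its arguments: {"type":"object","properties":{"rows":{"type":"array"}},"required":["rows"]}

```bash
mkdir -p pics; cat > h.py <<'E'
import numpy as np, cv2
from cell import ctrl
def ray(cam,uv,C=None):
    C=C or ctrl.get_calibration(cam); K=np.array(C["intrinsics"]);d=np.array(C["dist_coeffs"]);T=np.array(C["T"])
    p=cv2.undistortPoints(np.array([[uv]],float),K,d)[0,0]
    v=T[:3,:3]@np.array([p[0],p[1],1]); return T[:3,3],v
def atz(cam,uv,z):
    o,v=ray(cam,uv); return o+v*(z-o[2])/v[2]
def atdepth(cam,uv,D):
    o,v=ray(cam,uv); u,w=int(round(uv[0])),int(round(uv[1])); d=D[w-2:w+3,u-2:u+3]; d=d[d>0]
    return o+v*np.median(d) if len(d) else None
def tri(obs):
    A=np.zeros((3,3));b=np.zeros(3)
    for o,v in obs:
        v=v/np.linalg.norm(v);P=np.eye(3)-np.outer(v,v);A+=P;b+=P@o
    x=np.linalg.solve(A,b); return x,[np.linalg.norm(np.cross(x-o,v/np.linalg.norm(v))) for o,v in obs]
E
python3 - <<'E'
from h import *
np.set_printoptions(precision=1,suppress=True)
s=ctrl.read_state();print(s, ctrl.tcp_to_tips)
hs={'stand':0,'star_hub':160,'star_ball':227,'bolt_knob':196,'pull_bar':160,'latch':160,'carrier':None,'jar':0,'flask':0,'rinse_bottle':0,'beaker_7':0}
R={}
for c in('scene','top'):
    im,D=ctrl.get_image(c);cv2.imwrite(f'pics/{c}0.png',im);np.save(f'{c}D.npy',D)
    print(c,np.array(ctrl.get_calibration(c)['T'])[:3,3])
    for n,z in hs.items():
        r=ctrl.place_of(c,n)
        for q in r[:2]:
            print(c,n,round(q['confidence'],2),np.array(q['uv']), atz(c,q['uv'],z) if z is not None else '')
        if r: R.setdefault(n,[]).append(ray(c,r[0]['uv']))
for n,o in R.items():
    if len(o)==2: x,e=tri(o);print(n,x,np.array(e))
E
```

```text
{'clock': 0.0, 'qpos': array([ 1. ,  0.6,  0. ,  1.5, -0. ,  1. , -0. ]), 'qd': array([-0., -0., -0.,  0., -0., -0.,  0.]), 'tau': array([  0. , -56.3,   1.2, -19.3,   0. ,   0. ,  -0. ]), 'eef_pos': array([ 292.3, -579.9,  241.4]), 'tool_rot': array([-3.1,  0. ,  0.5]), 'force': array([-0.4, -0.3,  1.2]), 'torque': array([-0.,  0., -0.]), 'width': 85.48783143960505} 11.0
scene [-136.1 1055.1 1197.2]
scene stand 0.97 [311.8 294.5] [564.9  -9.3   0. ]
scene stand 0.23 [424.4 217.5] [ 429.6 -589.4    0. ]
scene star_hub 0.85 [285.3 281.9] [562.9 128.7 160. ]
scene star_ball 0.74 [270.5 258.9] [607.4 131.6 227. ]
scene bolt_knob 0.65 [351.4 238.3] [ 481.2 -104.3  196. ]
scene pull_bar 0.62 [346.2 270.7] [440.5  -3.5 160. ]
scene latch 0.68 [322.2 226.7] [ 613.  -150.5  160. ]
scene jar 0.64 [280.5 383.8] [447.8 330.2   0. ]
scene jar 0.37 [285.6 282.1] [669.3 -13.9   0. ]
scene flask 0.56 [229.  370.8] [593.7 369.8   0. ]
scene rinse_bottle 0.96 [321.2 227.3] [ 729.7 -331.4    0. ]
scene rinse_bottle 0.19 [310.6 290. ] [579.5 -24.9   0. ]
scene beaker_7 0.76 [424.4 217.1] [ 430.6 -591.9
[... 348 characters left out ...]
op pull_bar 0.69 [281.5 270.6] [446.9 -14.2 160. ]
top carrier 0.68 [284.9 231.9] 
top jar 0.9 [182.7 271.4] [452.4 319.5   0. ]
top flask 0.83 [167.7 228.5] [592.7 373.7   0. ]
top rinse_bottle 0.87 [385.5 185.1] [ 732.5 -342.5    0. ]
top beaker_7 0.85 [467.3 274.2] [ 437.1 -600.1    0. ]
top beaker_7 0.17 [279.3 272.1] [448.6   6.7   0. ]
stand [423.  233.7 268.6] [15.5 15.5]
star_hub [572.7 125.7 154.9] [6.3 6.3]
star_ball [609.9 131.2 226.2] [1.8 1.8]
bolt_knob [ 479.  -106.2  195.2] [2.8 2.8]
pull_bar [446.8 -13.6 149.9] [0.6 0.6]
jar [453.1 323.1 -11.4] [0.3 0.3]
flask [591.8 372.1   3.9] [0.4 0.4]
rinse_bottle [ 735.9 -343.5  -10.2] [1.2 1.2]
beaker_7 [ 436.1 -603.6   -9.1] [1.4 1.4]
```

```bash
python3 - <<'E'
from h import *
a=cv2.imread('pics/scene0.png')[190:370,220:420];b=cv2.imread('pics/top0.png')[170:350,190:390]
a=cv2.resize(a,None,fx=3,fy=3,interpolation=2);b=cv2.resize(b,None,fx=3,fy=3,interpolation=2)
cv2.imwrite('pics/both.png',cv2.resize(np.hstack([a,b]),(800,360)))
np.set_printoptions(precision=1,suppress=True)
# colour blobs with depth
for c in('scene','top'):
    im=cv2.imread(f'pics/{c}0.png');D=np.load(f'{c}D.npy');h=cv2.cvtColor(im,cv2.COLOR_BGR2HSV)
    for n,lo,hi in(('orange',8,20),('red',0,6),('green',45,80),('blue',100,125)):
        m=((h[...,0]>=lo)&(h[...,0]<=hi)&(h[...,1]>140)&(h[...,2]>70)).astype(np.uint8)
        k,l,st,ce=cv2.connectedComponentsWithStats(m)
        for i in range(1,k):
            if st[i,4]>12: print(c,n,st[i],ce[i],atdepth(c,ce[i],D))
E
```

```text
scene orange [417  70   8  12  74] [420.4  75.3] [  775.9 -1286.5   266. ]
scene orange [404  75   8  12  81] [407.1  80.4] [  801.4 -1192.8   266. ]
scene orange [385  79  12  22 170] [390.5  89.1] [  803.8 -1021.4   282.4]
scene orange [335  82   3  14  33] [335.9  88.9] [ 1227.4 -1278.5   104.6]
scene orange [373  91   9  14  97] [376.8  96.7] [ 824.7 -933.8  273.7]
scene orange [360 150   6   8  26] [362.6 153.4] [ 776.7 -730.6  109.3]
scene orange [221 229   8   7  26] [224.5 233.2] [831.9  68.3 188.3]
scene orange [350 233   5  11  45] [351.7 237.8] [ 478.6 -101.4  200.8]
scene red [335  56   5   8  15] [337.2  59.1] [ 1279.6 -1377.9   224.3]
scene red [326 257  29  21 134] [342.1 267.8] [ 548.6 -172.8   -0.1]
scene blue [321 247  20  31  83] [329.1 259.1] [495.4   1.5 183.4]
top orange [611 122  11  11  96] [615.7 126.8] [ 830.  -946.6  285.7]
top orange [251 129  13  10  43] [256.8 132.5] [843.9  55.7 204.1]
top orange [286 131  12   7  46] [291.2 133. ] [850.5 -42.3 178.5]
top orange [603 150  16  10  75] [612.  155.4] [  782.3 -1004.3   171.4]
top orange [311 255   6   7  30] [313.7 257.7] [ 479.8 -107.8  213.2]
top red [529 139   9   5  13] [533.2 140.6] [ 803.1 -729.2  244.3]
top red [521 141  10   9  35] [525.  143.7] [ 803.5 -718.7  214.8]
top red [267 255  28  21 179] [280.2 267.5] [463.5   4.    0.5]
top blue [296 210   2   8  15] [296.5 213.3] [616.1 -56.5 143.6]
top blue [295 225   2  14  17] [295.3 231.7] [561.4 -52.8 142.7]
top blue [264 244  35  11 141] [283.  251.7] [500.  -19.5 175. ]
```

View pics/both.png

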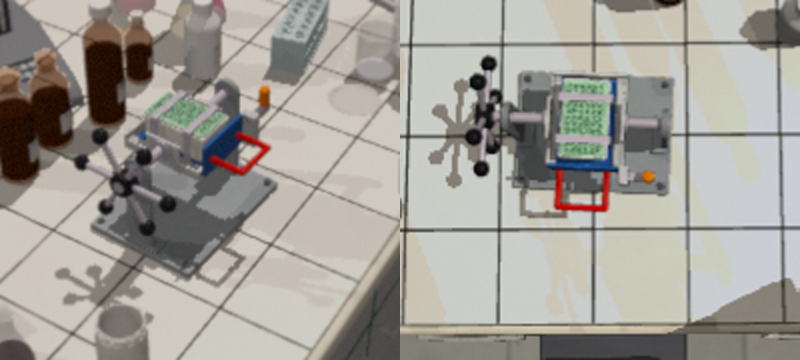

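>>> {"method": "send_rows", "body": {
  "rows": [
    {"x": 4, "y": 8, "z": 5, "roll": -7, "claw": 1},
    {"x": 6, "y": 10, "z": 8, "roll": -14, "claw": 1},
    {"x": 8, "y": 13, "z": 9, "roll": -21, "claw": 1},
    {"x": 10, "y": 16, "z": 9, "roll": -28, "claw": 1},
    {"x": 11, "y": 19, "z": 9, "roll": -32, "claw": 1}
  ]
}}

```text
clock: 1.62
eef_pos: [389.4, -419.1, 328.6]
tool_rot: [3.139, -0.003, -0.098]
force: [0.8, -0.1, -0.2]
width: 25.3
```

>>> {"method": "send_rows", "body": {
  "rows": [
    {"x": 1, "y": 4, "claw": 1},
    {"x": 2, "y": 8, "claw": 1},
    {"x": 3, "y": 12, "claw": 1},
    {"x": 4, "y": 16, "claw": 1},
    {"x": 5, "y": 20, "claw": 1}
  ]
}}

```text
$.rows[0]: bad value
```

```bash
python3 - <<'E'
from h import *
np.set_printoptions(precision=1,suppress=True)
s=ctrl.read_state();print(s['clock'],s['eef_pos'],s['tool_rot'],s['width'])
im,D=ctrl.get_image('wrist');C=ctrl.get_calibration('wrist');cv2.imwrite('pics/w1.png',im);np.save('w1D.npy',D)
import pickle;pickle.dump(C,open('w1C.pkl','wb'));print(np.array(C['T']))
for n,z in dict(star_hub=160,star_ball=227,bolt_knob=196,pull_bar=160,stand=0,carrier=120).items():
    for q in ctrl.place_of('wrist',n)[:2]: print(n,q['confidence'],np.array(q['uv']),atz('wrist',q['uv'],z),atdepth('wrist',q['uv'],D))
E
```

```text
1.6167 [ 389.4 -419.1  328.6] [ 3.1 -0.  -0.1] 25.34659990264344
[[  -0.1   -1.    -0.3  471.2]
 [  -1.     0.1    0.  -416.6]
 [  -0.     0.3   -1.   460. ]
 [   0.     0.     0.     1. ]]
stand 0.71 [ 9.2 95.4] [560.8 -11.5   0. ] [ 532.7 -130.9  131. ]
```

View pics/w1.png

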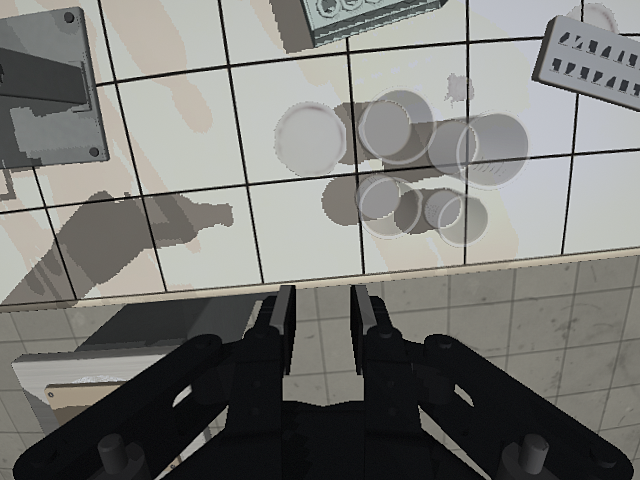

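>>> {"method": "send_rows", "body": {
  "rows": [
    {"x": 0, "y": 4, "z": 0, "roll": 3, "claw": 1},
    {"x": 0, "y": 8, "z": 1, "roll": 3, "claw": 1},
    {"x": 0, "y": 12, "z": 2, "roll": 3, "claw": 1},
    {"x": 0, "y": 16, "z": 2, "roll": 3, "claw": 1},
    {"x": 0, "y": 20, "z": 3, "roll": 3, "claw": 1}
  ]
}}

```text
clock: 2.38
eef_pos: [386.1, -218.8, 355.6]
tool_rot: [-3.141, 0.002, -0.043]
force: [0.8, 0.4, -0.1]
width: -0.1
```

>>> {"method": "send_rows", "body": {
  "rows": [
    {"x": 0, "y": 4, "z": 0, "roll": 0, "claw": 1},
    {"x": 0, "y": 7, "z": 0, "roll": 0, "claw": 1},
    {"x": 0, "y": 9, "z": 0, "roll": 0, "claw": 1},
    {"x": 0, "y": 10, "z": 0, "roll": 0, "claw": 1},
    {"x": 0, "y": 10, "z": 0, "roll": 0, "claw": 1}
  ]
}}

```text
clock: 2.8
eef_pos: [387.6, -118.3, 356.5]
tool_rot: [-3.141, 0.0, -0.038]
force: [-0.5, -1.1, -0.2]
width: -0.1
```

```bash
python3 - <<'E'
from h import *
np.set_printoptions(precision=1,suppress=True)
s=ctrl.read_state();print(s['clock'],s['eef_pos'],s['tool_rot'],s['width'])
im,D=ctrl.get_image('wrist');cv2.imwrite('pics/w2.png',im)
for n,z in dict(star_hub=160,star_ball=227,bolt_knob=196,pull_bar=160,stand=0,carrier=120).items():
    for q in ctrl.place_of('wrist',n)[:2]: print(n,q['confidence'],np.array(q['uv']),atz('wrist',q['uv'],z),atdepth('wrist',q['uv'],D))
h=cv2.cvtColor(im,cv2.COLOR_BGR2HSV)
for n,lo,hi in(('orange',8,20),('red',0,6),('blue',100,125)):
    m=((h[...,0]>=lo)&(h[...,0]<=hi)&(h[...,1]>140)&(h[...,2]>70)).astype(np.uint8)
    k,l,st,ce=cv2.connectedComponentsWithStats(m)
    for i in range(1,k):
        if st[i,4]>100: print(n,st[i],ce[i],atdepth('wrist',ce[i],D))
E
```

```text
2.8 [ 387.6 -118.3  356.5] [-3.1  0.  -0. ] -0.06148954212729447
star_hub 0.94 [42.2 25.7] [575.6 127.7 160. ] [570.8 116.8 174.2]
bolt_knob 0.81 [300.5 114.7] [ 480.  -107.1  196. ] [ 479.2 -108.   210.7]
pull_bar 0.77 [208.1 161.3] [444.  -13.1 160. ] [444.1 -13.8 161.9]
stand 0.93 [239.   61.8] [562.4 -16.6   0. ] [528.2 -54.  168.9]
carrier 0.66 [210.9  25.4] [573.2 -18.2 120. ] [551.9 -38.9 191.6]
orange [293 102  21  21 359] [302.8 112.3] [ 481.  -109.   210.4]
red [ 163  106   85   64 1880] [205.9 145.8] [455.8  43.2  -2.3]
blue [238   1   7  50 232] [240.3  25. ] [566.3 -51.2 138.4]
blue [ 135   69  116   35 1205] [208.2  95.1] [506.  -13.8 139.2]
```

View pics/w2.png

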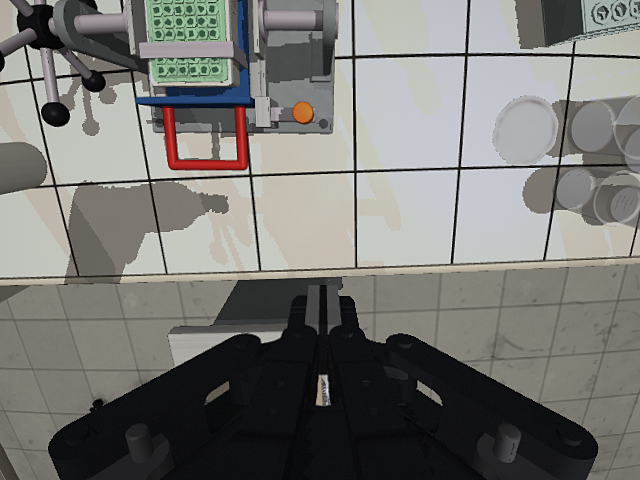

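>>> {"method": "send_rows", "body": {
  "rows": [
    {"x": 3, "y": -4, "z": -2, "roll": 0, "claw": 1},
    {"x": 6, "y": -5, "z": -5, "roll": 0, "claw": 1},
    {"x": 8, "y": -5, "z": -8, "roll": 0, "claw": 1},
    {"x": 9.4, "y": -5, "z": -12, "roll": 0, "claw": 1},
    {"x": 9.4, "y": -5, "z": -15.8, "roll": 0, "claw": 1}
  ]
}}

```text
clock: 3.57
eef_pos: [485.8, -170.7, 199.7]
tool_rot: [3.14, -0.006, -0.04]
force: [-0.2, 0.5, -0.7]
width: -0.3
```

>>> {"method": "send_rows", "body": {
  "rows": [
    {"x": 0, "y": 0, "z": 0, "roll": 0, "claw": 1},
    {"x": 0, "y": 1, "z": 0, "roll": 0, "claw": 1},
    {"x": 0, "y": 2, "z": 0, "roll": 0, "claw": 1},
    {"x": 0, "y": 3, "z": 0, "roll": 0, "claw": 1},
    {"x": 0, "y": 3, "z": 0, "roll": 0, "claw": 1}
  ]
}}

```text
clock: 3.98
eef_pos: [482.9, -136.4, 203.3]
tool_rot: [-3.141, -0.004, -0.036]
force: [0.3, -0.1, 0.5]
width: -0.1
```

>>> {"method": "send_rows", "body": {
  "rows": [
    {"x": 0, "y": 0.5, "z": 0, "roll": 0, "claw": 1},
    {"x": 0, "y": 1, "z": 0, "roll": 0, "claw": 1},
    {"x": 0, "y": 1, "z": 0, "roll": 0, "claw": 1}
  ]
}}

```text
clock: 4.23
eef_pos: [482.1, -128.3, 201.8]
tool_rot: [-3.141, -0.002, -0.038]
force: [-0.1, 1.0, -0.4]
width: 0.3
```

>>> {"method": "send_rows", "body": {
  "rows": [
    {"x": 0, "y": 0.4, "z": 0, "roll": 0, "claw": 1},
    {"x": 0, "y": 0.8, "z": 0, "roll": 0, "claw": 1},
    {"x": 0, "y": 1, "z": 0, "roll": 0, "claw": 1},
    {"x": 0, "y": 1, "z": 0, "roll": 0, "claw": 1}
  ]
}}

```text
clock: 4.57
eef_pos: [481.9, -119.1, 200.9]
tool_rot: [3.142, -0.0, -0.039]
force: [0.1, 0.2, 0.4]
width: -0.1
```

>>> {"method": "send_rows", "body": {
  "rows": [
    {"x": 0, "y": 0.3, "z": 0, "roll": 0, "claw": 1},
    {"x": 0, "y": 0.6, "z": 0, "roll": 0, "claw": 1},
    {"x": 0, "y": 0.6, "z": 0, "roll": 0, "claw": 1}
  ]
}}

```text
clock: 4.82
eef_pos: [481.8, -112.8, 200.8]
tool_rot: [-3.141, -0.0, -0.039]
force: [0.4, -0.8, -0.8]
width: -0.1
```

>>> {"method": "send_rows", "body": {
  "rows": [
    {"x": 0, "y": 0.3, "z": 0, "roll": 0, "claw": 1},
    {"x": 0, "y": 0.6, "z": 0, "roll": 0, "claw": 1},
    {"x": 0, "y": 0.6, "z": 0, "roll": 0, "claw": 1}
  ]
}}

```text
clock: 5.07
eef_pos: [481.7, -107.4, 200.8]
tool_rot: [3.141, -0.0, -0.039]
force: [1.6, -2.3, -0.3]
width: 0.0
```

>>> {"method": "send_rows", "body": {
  "rows": [
    {"x": 0, "y": 0.4, "z": 0, "roll": 0, "claw": 1},
    {"x": 0, "y": 0.8, "z": 0, "roll": 0, "claw": 1},
    {"x": 0, "y": 0.8, "z": 0, "roll": 0, "claw": 1}
  ]
}}

```text
clock: 5.32
eef_pos: [481.6, -106.7, 201.1]
tool_rot: [3.132, -0.002, -0.044]
force: [0.6, -19.4, -2.7]
width: -0.4
```

>>> {"method": "send_rows", "body": {
  "rows": [
    {"x": 0, "y": 0.3, "z": 0, "roll": 0, "claw": 1},
    {"x": 0, "y": 0.5, "z": 0, "roll": 0, "claw": 1},
    {"x": 0, "y": 0.5, "z": 0, "roll": 0, "claw": 1}
  ]
}}

```text
clock: 5.57
eef_pos: [481.6, -106.3, 201.2]
tool_rot: [3.127, -0.003, -0.047]
force: [0.7, -29.3, -3.4]
width: 0.4
```

>>> {"method": "send_rows", "body": {
  "rows": [
    {"x": 0, "y": 0.2, "z": 0, "roll": 0, "claw": 1},
    {"x": 0, "y": 0.3, "z": 0, "roll": 0, "claw": 1},
    {"x": 0, "y": 0.3, "z": 0, "roll": 0, "claw": 1}
  ]
}}

```text
clock: 5.82
eef_pos: [481.5, -106.1, 201.3]
tool_rot: [3.124, -0.004, -0.05]
force: [0.9, -35.9, -4.9]
width: -0.1
```

>>> {"method": "send_rows", "body": {
  "rows": [
    {"x": 0, "y": -3, "z": 0, "roll": 0, "claw": 1},
    {"x": 0, "y": -6, "z": 0, "roll": 0, "claw": 1},
    {"x": 0, "y": -7, "z": 3, "roll": 0, "claw": 1},
    {"x": -3, "y": -7, "z": 7, "roll": 0, "claw": 1},
    {"x": -9, "y": -5, "z": 11, "roll": 0, "claw": 1}
  ]
}}

```text
clock: 6.23
eef_pos: [425.2, -153.1, 289.2]
tool_rot: [3.141, -0.002, -0.042]
force: [0.3, 0.7, 1.2]
width: -0.1
```

```bash
python3 - <<'E'
from h import *
np.set_printoptions(precision=1,suppress=True)
s=ctrl.read_state();print(s['clock'],s['eef_pos'],s['tool_rot'],s['width'])
im,D=ctrl.get_image('wrist')
cv2.imwrite('pics/w3.png',im)
for n,z in dict(bolt_knob=196,pull_bar=160).items():
    for q in ctrl.place_of('wrist',n)[:2]: print(n,q['confidence'],np.array(q['uv']),atz('wrist',q['uv'],z),atdepth('wrist',q['uv'],D))
E
```

```text
6.2333 [ 425.2 -153.1  289.2] [ 3.1 -0.  -0. ] -0.05122301297458994
bolt_knob 0.87 [214.6 172.4] [475.6 -80.4 196. ] [477.1 -85.6 212.1]
pull_bar 0.67 [147.1 218. ] [440.7  -8.6 160. ] [441.1  -9.7 162. ]
```

View pics/w3.png

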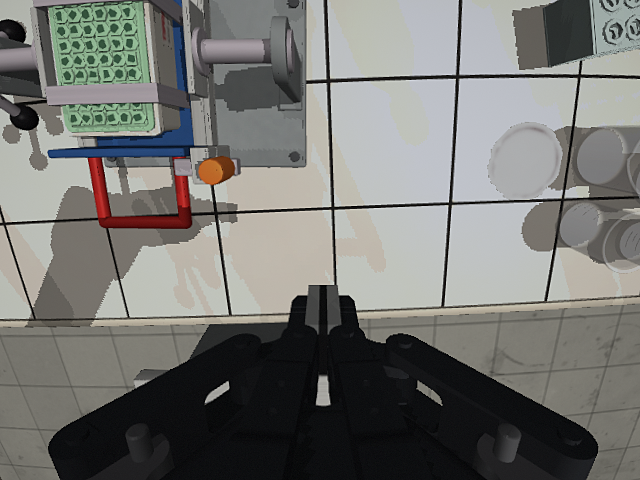

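>>> {"method": "send_rows", "body": {
  "rows": [
    {"x": 2, "y": 3, "z": 0, "roll": 0, "claw": 1},
    {"x": 4, "y": 6, "z": 0, "roll": 0, "claw": 1},
    {"x": 6, "y": 9.5, "z": -2, "roll": 0, "claw": 1},
    {"x": 8, "y": 12.6, "z": -5, "roll": 0, "claw": 1},
    {"x": 8, "y": 12.6, "z": -6, "roll": 0, "claw": 1}
  ]
}}

```text
clock: 6.8
eef_pos: [506.1, -18.0, 224.9]
tool_rot: [-3.137, 0.001, -0.031]
force: [-0.8, 0.4, 0.6]
width: 0.0
```

>>> {"method": "send_rows", "body": {
  "rows": [
    {"x": 0, "y": 0, "z": 0, "roll": 0, "claw": 1},
    {"x": 0, "y": 0, "z": 0, "roll": 0, "claw": 1}
  ]
}}

```text
clock: 6.97
eef_pos: [502.9, -24.8, 226.1]
tool_rot: [3.141, 0.004, -0.038]
force: [0.2, -0.8, 0.8]
width: -0.3
```

```bash
python3 - <<'E'
from h import *
np.set_printoptions(precision=1,suppress=True)
s=ctrl.read_state();print(s['clock'],s['eef_pos'],s['tool_rot'],s['width'])
im,D=ctrl.get_image('wrist')
cv2.imwrite('pics/w4.png',im)
for n,z in dict(bolt_knob=196,pull_bar=160,star_hub=160,star_ball=227).items():
    for q in ctrl.place_of('wrist',n)[:2]: print(n,q['confidence'],np.array(q['uv']),atz('wrist',q['uv'],z),atdepth('wrist',q['uv'],D))
E
```

```text
6.9667 [502.9 -24.8 226.1] [ 3.1  0.  -0. ] -0.3228421737922593
bolt_knob 0.92 [434.5 315. ] [482.2 -87.8 196. ] [490.  -83.2 208.9]
star_hub 0.9 [ 53.7 158.2] [575.7 133.3 160. ] [576.1 118.  178.6]
star_hub 0.71 [432.8 314.1] [461.3 -99.8 160. ] [490.3 -82.8 208.6]
```

View pics/w4.png

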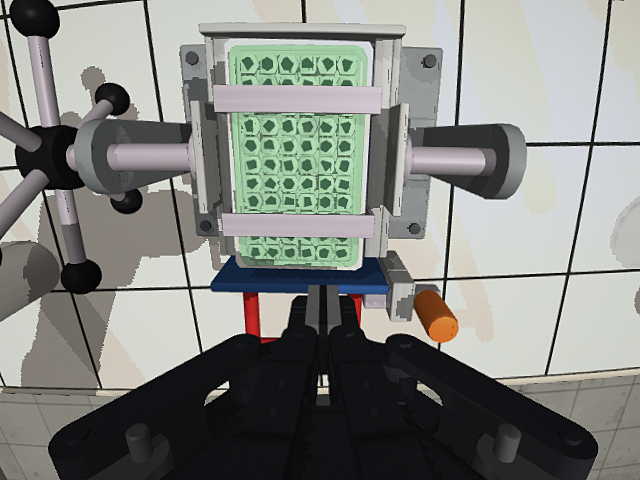

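>>> {"method": "send_rows", "body": {
  "rows": [
    {"x": -2, "y": 0.7, "z": 0, "roll": 0, "claw": 1},
    {"x": -3.1, "y": 1, "z": 0, "roll": 0, "claw": 1},
    {"x": -3.1, "y": 1, "z": 0, "roll": 0, "claw": 1},
    {"x": -3.1, "y": 1, "z": -0.5, "roll": 0, "claw": 1}
  ]
}}

```text
clock: 7.55
eef_pos: [473.8, -15.9, 224.2]
tool_rot: [-3.142, -0.004, -0.04]
force: [0.5, -0.9, -0.1]
width: 0.1
```

```bash
python3 - <<'E'
from h import *
np.set_printoptions(precision=1,suppress=True)
s=ctrl.read_state();print(s['clock'],s['eef_pos'],s['tool_rot'],s['width'])
im,D=ctrl.get_image('scene')
cv2.imwrite('pics/s5.png',cv2.resize(im[190:310,290:410],(720,720))[:600])
C=ctrl.get_calibration('scene')
for n,z in dict(bolt_knob=196,pull_bar=160).items():
    for q in ctrl.place_of('scene',n)[:2]: print(n,q['confidence'],np.array(q['uv']),atz('scene',q['uv'],z),atdepth('scene',q['uv'],D))
E
```

```text
7.55 [473.8 -15.9 224.2] [-3.1 -0.  -0. ] 0.08567731407705718
bolt_knob 0.59 [347.  239.7] [489.  -91.4 196. ] [481.9 -78.4 207.4]
pull_bar 0.88 [347.4 269.8] [439.5  -8.8 160. ] [438.3  -6.4 162.3]
```

View pics/s5.png

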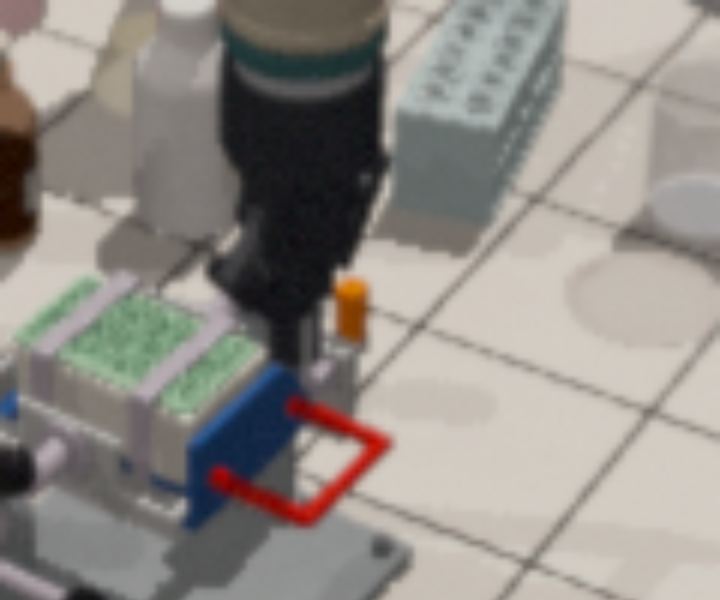

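>>> {"method": "send_rows", "body": {
  "rows": [
    {"x": -0.2, "y": 0, "z": -1.5, "roll": 0, "claw": 1},
    {"x": -0.3, "y": 0, "z": -3, "roll": 0, "claw": 1},
    {"x": -0.3, "y": 0, "z": -4.5, "roll": 0, "claw": 1},
    {"x": -0.3, "y": 0, "z": -6, "roll": 0, "claw": 1},
    {"x": -0.3, "y": 0, "z": -6.5, "roll": 0, "claw": 1}
  ]
}}

```text
clock: 8.12
eef_pos: [469.5, -15.6, 156.1]
tool_rot: [3.141, 0.002, -0.04]
force: [-0.2, 0.5, -0.0]
width: -0.0
```

>>> {"method": "send_rows", "body": {
  "rows": [
    {"x": -0.4, "y": 0, "z": 0, "roll": 0, "claw": 1},
    {"x": -0.8, "y": 0, "z": 0, "roll": 0, "claw": 1},
    {"x": -1.2, "y": 0, "z": 0, "roll": 0, "claw": 1}
  ]
}}

```text
clock: 8.37
eef_pos: [457.9, -15.4, 158.3]
tool_rot: [3.142, -0.001, -0.04]
force: [-0.0, -0.8, 0.3]
width: -0.1
```

>>> {"method": "send_rows", "body": {
  "rows": [
    {"x": -0.3, "y": 0, "z": 0, "roll": 0, "claw": 1},
    {"x": -0.6, "y": 0, "z": 0, "roll": 0, "claw": 1},
    {"x": -0.6, "y": 0, "z": 0, "roll": 0, "claw": 1}
  ]
}}

```text
clock: 8.62
eef_pos: [453.8, -15.4, 158.7]
tool_rot: [-3.141, -0.005, -0.039]
force: [3.7, -1.2, -1.5]
width: 0.2
```

>>> {"method": "send_rows", "body": {
  "rows": [
    {"x": -0.4, "y": 0, "z": 0, "roll": 0, "claw": 1},
    {"x": -0.8, "y": 0, "z": 0, "roll": 0, "claw": 1},
    {"x": -0.8, "y": 0, "z": 0, "roll": 0, "claw": 1}
  ]
}}

```text
clock: 8.87
eef_pos: [452.8, -16.1, 159.7]
tool_rot: [3.141, -0.019, -0.04]
force: [15.2, -3.3, -8.2]
width: 0.2
```

>>> {"method": "send_rows", "body": {
  "rows": [
    {"x": -0.4, "y": 0, "z": 0, "roll": 0, "claw": 1},
    {"x": -0.5, "y": 0, "z": 0, "roll": 0, "claw": 1},
    {"x": -0.5, "y": 0, "z": 0, "roll": 0, "claw": 1},
    {"x": -0.5, "y": 0, "z": 0, "roll": 0, "claw": 1},
    {"x": -0.5, "y": 0, "z": 0, "roll": 0, "claw": 1}
  ]
}}

```text
clock: 9.28
eef_pos: [452.6, -16.3, 160.7]
tool_rot: [-3.142, -0.028, -0.04]
force: [22.6, -4.5, -8.4]
width: 0.2
```

>>> {"method": "send_rows", "body": {
  "rows": [
    {"x": 1.5, "y": 0, "z": 0, "roll": 0, "claw": 1},
    {"x": 3, "y": 0, "z": 0, "roll": 0, "claw": 1},
    {"x": 3, "y": 0, "z": 3, "roll": 0, "claw": 1},
    {"x": 3, "y": 0, "z": 7, "roll": 0, "claw": 1},
    {"x": 3, "y": 0, "z": 11, "roll": 0, "claw": 1}
  ]
}}

```text
clock: 9.7
eef_pos: [467.1, -15.3, 268.3]
tool_rot: [3.141, 0.005, -0.039]
force: [1.1, -0.4, -0.1]
width: 0.4
```

>>> {"method": "send_rows", "body": {
  "rows": [
    {"x": 1, "y": 1, "z": 4, "roll": 0, "claw": 1},
    {"x": 4, "y": 3, "z": 5, "roll": 0, "claw": 1},
    {"x": 7, "y": 6, "z": 5, "roll": 0, "claw": 1},
    {"x": 10, "y": 9, "z": 5, "roll": 0, "claw": 1},
    {"x": 11, "y": 10, "z": 5, "roll": 0, "claw": 1}
  ]
}}

```text
clock: 10.12
eef_pos: [581.1, 90.3, 318.1]
tool_rot: [-3.138, -0.002, -0.035]
force: [1.1, 1.7, 1.0]
width: 0.2
```

>>> {"method": "send_rows", "body": {
  "rows": [
    {"x": 0, "y": 0, "z": 0, "roll": 0, "claw": 1},
    {"x": 0, "y": 0, "z": 0, "roll": 0, "claw": 1}
  ]
}}

```text
clock: 10.28
eef_pos: [577.9, 85.1, 317.1]
tool_rot: [3.141, 0.002, -0.038]
force: [-0.8, 0.2, 0.0]
width: -0.1
```

```bash
python3 - <<'E'
from h import *
np.set_printoptions(precision=1,suppress=True)
s=ctrl.read_state();print(s['clock'],s['eef_pos'],s['tool_rot'],s['width'])
im,D=ctrl.get_image('wrist')
cv2.imwrite('pics/w6.png',im)
for n,z in dict(bolt_knob=196,pull_bar=160,star_hub=160,star_ball=227).items():
    for q in ctrl.place_of('wrist',n)[:3]: print(n,q['confidence'],np.array(q['uv']),atz('wrist',q['uv'],z),atdepth('wrist',q['uv'],D))
E
```

```text
10.2833 [577.9  85.1 317.1] [ 3.1  0.  -0. ] -0.11789774993823224
bolt_knob 0.72 [516.6 330.9] [481.6 -85.7 196. ] [486.7 -80.8 203.5]
star_hub 0.72 [266.4 230.3] [573.5 133.6 160. ] [578.8 130.1 178.8]
```

View pics/w6.png

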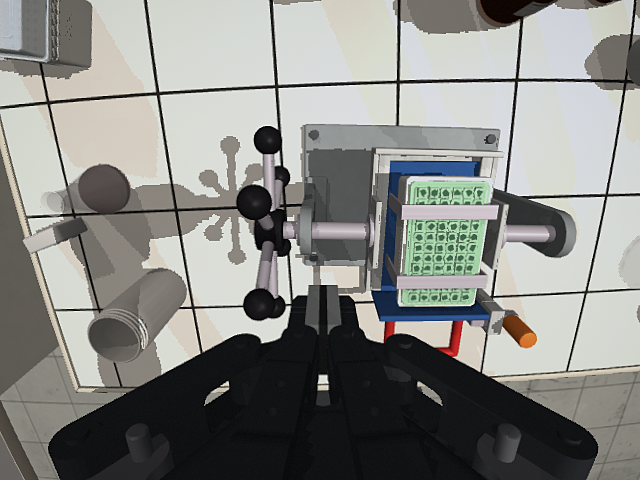

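```bash
python3 - <<'E'
from h import *
np.set_printoptions(precision=1,suppress=True)
for uv,z in(((254,203),227),((261,304),227),((267,140),160)): print(atz('wrist',uv,z))
E
```

```text
[611.8 127.9 227. ]
[536.  130.6 227. ]
[651.6 126.4 160. ]
```

>>> {"method": "send_rows", "body": {
  "rows": [
    {"x": 3, "y": 1.5, "z": 0, "roll": 0, "claw": 1},
    {"x": 6, "y": 3, "z": 0, "roll": 0, "claw": 1},
    {"x": 8, "y": 4.2, "z": 0, "roll": 0, "claw": 1},
    {"x": 8, "y": 4.2, "z": 0, "roll": 0, "claw": 1},
    {"x": 8, "y": 4.2, "z": 0, "roll": 0, "claw": 1}
  ]
}}

```text
clock: 10.95
eef_pos: [658.7, 126.6, 317.1]
tool_rot: [3.141, 0.001, -0.039]
force: [-1.0, 0.1, -0.8]
width: -0.1
```

>>> {"method": "send_rows", "body": {
  "rows": [
    {"x": 0, "y": 0, "z": -3, "roll": 0, "claw": 1},
    {"x": 0, "y": 0, "z": -6, "roll": 0, "claw": 1},
    {"x": 0, "y": 0, "z": -9, "roll": 0, "claw": 1},
    {"x": 0, "y": 0, "z": -10.1, "roll": 0, "claw": 1},
    {"x": 0, "y": 0, "z": -10.1, "roll": 0, "claw": 1}
  ]
}}

```text
clock: 11.37
eef_pos: [656.1, 125.1, 214.1]
tool_rot: [3.139, 0.006, -0.041]
force: [-0.2, -0.4, -0.1]
width: 0.1
```

>>> {"method": "send_rows", "body": {
  "rows": [
    {"x": -1.5, "y": 0.2, "z": 0, "roll": 0, "claw": 1},
    {"x": -3, "y": 0.3, "z": 0, "roll": 0, "claw": 1},
    {"x": -4, "y": 0.3, "z": 0, "roll": 0, "claw": 1},
    {"x": -5, "y": 0.3, "z": 0, "roll": 0, "claw": 1},
    {"x": -6, "y": 0.4, "z": 0, "roll": 0, "claw": 1}
  ]
}}

```text
clock: 11.78
eef_pos: [602.3, 130.4, 221.1]
tool_rot: [-3.14, -0.01, -0.041]
force: [3.6, -0.3, 3.4]
width: 0.1
```

>>> {"method": "send_rows", "body": {
  "rows": [
    {"x": -1, "y": 0, "z": 0, "roll": 0, "claw": 1},
    {"x": -2, "y": 0, "z": 0, "roll": 0, "claw": 1},
    {"x": -3, "y": 0.1, "z": 0, "roll": 0, "claw": 1},
    {"x": -4, "y": 0.1, "z": 0, "roll": 0, "claw": 1},
    {"x": -4, "y": 0.1, "z": 0, "roll": 0, "claw": 1}
  ]
}}

```text
clock: 12.2
eef_pos: [560.1, 131.7, 220.0]
tool_rot: [-3.14, -0.006, -0.04]
force: [1.5, -0.3, 1.5]
width: 0.0
```

```bash
python3 - <<'E'
from h import *
np.set_printoptions(precision=1,suppress=True)
s=ctrl.read_state();print(s['clock'],s['eef_pos'],s['tool_rot'],s['force'])
im,D=ctrl.get_image('scene')
cv2.imwrite('pics/s7.png',cv2.resize(im[180:340,220:400],(720,640))[:600])
E
```

```text
12.2 [560.1 131.7 220. ] [-3.1 -0.  -0. ] [ 1.5 -0.3  1.5]
```

View pics/s7.png

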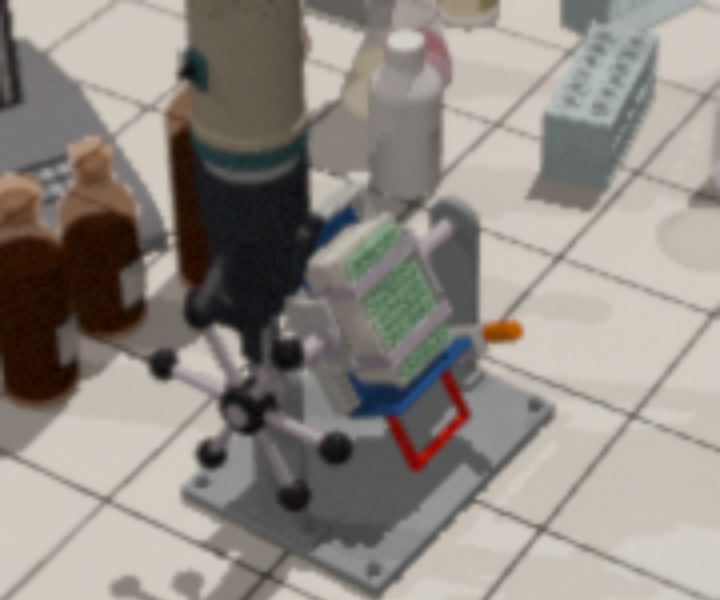

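>>> {"method": "send_rows", "body": {
  "rows": [
    {"x": -0.5, "y": 0, "z": -0.3, "roll": 0, "claw": 1},
    {"x": -0.8, "y": 0, "z": -0.3, "roll": 0, "claw": 1},
    {"x": -0.8, "y": 0, "z": -0.3, "roll": 0, "claw": 1}
  ]
}}

```text
clock: 12.5
eef_pos: [553.0, 131.9, 215.4]
tool_rot: [-3.14, -0.005, -0.04]
force: [3.6, 0.7, 2.2]
width: -0.1
```

>>> {"method": "send_rows", "body": {
  "rows": [
    {"x": 0.3, "y": 0, "z": 1, "roll": 0, "claw": 1},
    {"x": 0.3, "y": 0, "z": 4, "roll": 0, "claw": 1},
    {"x": 0.3, "y": 0, "z": 8, "roll": 0, "claw": 1},
    {"x": 0.3, "y": 0, "z": 10, "roll": 0, "claw": 1},
    {"x": 1, "y": 0, "z": 10, "roll": 0, "claw": 1}
  ]
}}

```text
clock: 12.92
eef_pos: [561.7, 132.3, 318.8]
tool_rot: [-3.139, -0.006, -0.039]
force: [0.5, -0.4, 0.7]
width: 0.1
```

>>> {"method": "send_rows", "body": {
  "rows": [
    {"x": 4, "y": -0.2, "z": 0, "roll": 0, "claw": 1},
    {"x": 7, "y": -0.4, "z": 0, "roll": 0, "claw": 1},
    {"x": 9, "y": -0.5, "z": 0, "roll": 0, "claw": 1},
    {"x": 9, "y": -0.5, "z": 0, "roll": 0, "claw": 1},
    {"x": 9, "y": -0.5, "z": 0, "roll": 0, "claw": 1}
  ]
}}

```text
clock: 13.33
eef_pos: [650.2, 126.1, 311.8]
tool_rot: [3.141, 0.004, -0.04]
force: [-0.7, -0.8, 0.0]
width: -0.0
```

```bash
python3 - <<'E'
from h import *
np.set_printoptions(precision=1,suppress=True)
s=ctrl.read_state();print(s['clock'],s['eef_pos'],s['tool_rot'],s['force'])
im,D=ctrl.get_image('scene')
cv2.imwrite('pics/s8.png',cv2.resize(im[180:340,220:400],(720,640))[:600])
E
```

```text
13.3333 [650.2 126.1 311.8] [ 3.1  0.  -0. ] [-0.7 -0.8  0. ]
```

View pics/s8.png

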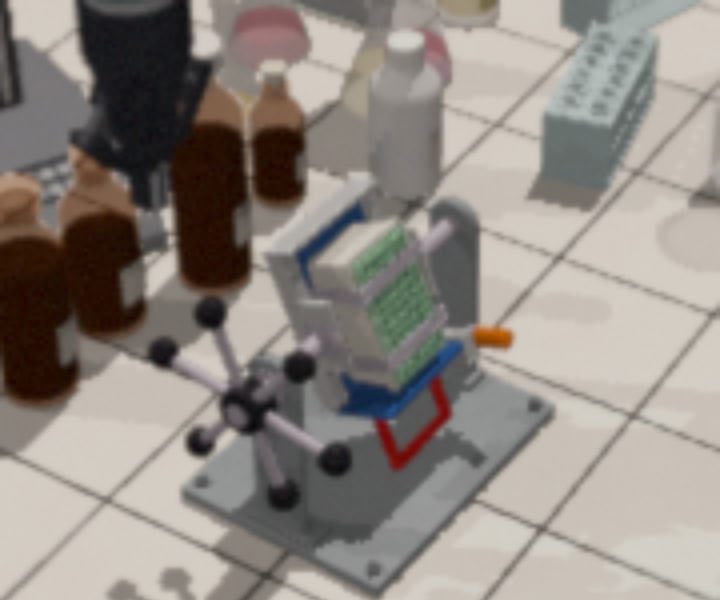

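>>> {"method": "send_rows", "body": {
  "rows": [
    {"x": 0, "y": 0.2, "z": -3, "roll": 0, "claw": 1},
    {"x": 0, "y": 0.2, "z": -6, "roll": 0, "claw": 1},
    {"x": 0, "y": 0.2, "z": -9, "roll": 0, "claw": 1},
    {"x": 0, "y": 0.2, "z": -9.6, "roll": 0, "claw": 1},
    {"x": -1, "y": 0.2, "z": -9.6, "roll": 0, "claw": 1}
  ]
}}

```text
clock: 13.8
eef_pos: [639.3, 128.4, 215.3]
tool_rot: [3.14, 0.005, -0.039]
force: [0.1, -0.3, 0.4]
width: -0.1
```

>>> {"method": "send_rows", "body": {
  "rows": [
    {"x": -1.5, "y": 0, "z": 0, "roll": 0, "claw": 1},
    {"x": -2.5, "y": 0.1, "z": 0, "roll": 0, "claw": 1},
    {"x": -3.5, "y": 0.1, "z": 0, "roll": 0, "claw": 1},
    {"x": -4.5, "y": 0.2, "z": 0, "roll": 0, "claw": 1},
    {"x": -5.5, "y": 0.2, "z": 0, "roll": 0, "claw": 1}
  ]
}}

```text
clock: 14.22
eef_pos: [589.4, 131.4, 221.6]
tool_rot: [-3.139, -0.011, -0.039]
force: [5.8, 0.4, 4.5]
width: -0.0
```

>>> {"method": "send_rows", "body": {
  "rows": [
    {"x": -1, "y": 0, "z": 0, "roll": 0, "claw": 1},
    {"x": -2, "y": 0, "z": 0, "roll": 0, "claw": 1},
    {"x": -3, "y": 0.1, "z": -0.3, "roll": 0, "claw": 1},
    {"x": -3.8, "y": 0.1, "z": -0.3, "roll": 0, "claw": 1},
    {"x": -3.8, "y": 0.1, "z": -0.3, "roll": 0, "claw": 1}
  ]
}}

```text
clock: 14.63
eef_pos: [550.1, 132.1, 217.6]
tool_rot: [-3.14, -0.008, -0.039]
force: [4.4, 0.1, 0.6]
width: -0.2
```

>>> {"method": "send_rows", "body": {
  "rows": [
    {"x": 0.4, "y": 0, "z": 1, "roll": 0, "claw": 1},
    {"x": 0.4, "y": 0, "z": 4, "roll": 0, "claw": 1},
    {"x": 0.4, "y": 0, "z": 8, "roll": 0, "claw": 1},
    {"x": 0.4, "y": 0, "z": 10, "roll": 0, "claw": 1},
    {"x": 1, "y": 0, "z": 10, "roll": 0, "claw": 1}
  ]
}}

```text
clock: 15.05
eef_pos: [559.2, 132.7, 321.5]
tool_rot: [-3.138, -0.009, -0.039]
force: [-0.8, 0.5, 0.3]
width: 0.1
```

>>> {"method": "send_rows", "body": {
  "rows": [
    {"x": 4, "y": -0.2, "z": 0, "roll": 0, "claw": 1},
    {"x": 7, "y": -0.4, "z": 0, "roll": 0, "claw": 1},
    {"x": 9, "y": -0.5, "z": 0, "roll": 0, "claw": 1},
    {"x": 9, "y": -0.5, "z": 0, "roll": 0, "claw": 1},
    {"x": 9, "y": -0.5, "z": 0, "roll": 0, "claw": 1}
  ]
}}

```text
clock: 15.47
eef_pos: [647.5, 126.5, 314.3]
tool_rot: [3.141, 0.001, -0.04]
force: [-1.1, 0.3, 0.2]
width: 0.1
```

```bash
python3 - <<'E'
from h import *
np.set_printoptions(precision=1,suppress=True)
s=ctrl.read_state();print(s['clock'],s['eef_pos'],s['tool_rot'],s['force'])
im,D=ctrl.get_image('scene')
cv2.imwrite('pics/s9.png',cv2.resize(im[180:340,220:400],(720,640))[:600])
E
```

```text
15.4667 [647.5 126.5 314.3] [ 3.1  0.  -0. ] [-1.1  0.3  0.2]
```

View pics/s9.png

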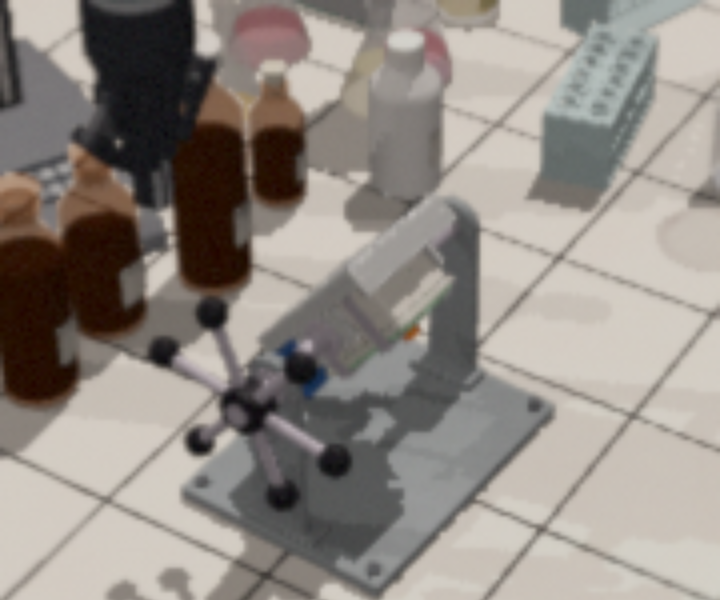

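>>> {"method": "send_rows", "body": {
  "rows": [
    {"x": 0, "y": 0.2, "z": -3, "roll": 0, "claw": 1},
    {"x": 0, "y": 0.2, "z": -6, "roll": 0, "claw": 1},
    {"x": 0, "y": 0.2, "z": -9, "roll": 0, "claw": 1},
    {"x": 0, "y": 0.2, "z": -9.8, "roll": 0, "claw": 1},
    {"x": -0.8, "y": 0.2, "z": -9.8, "roll": 0, "claw": 1}
  ]
}}

```text
clock: 15.93
eef_pos: [638.1, 128.6, 214.7]
tool_rot: [3.14, 0.004, -0.039]
force: [0.2, 0.2, -0.2]
width: 0.4
```

>>> {"method": "send_rows", "body": {
  "rows": [
    {"x": -1.5, "y": 0, "z": 0, "roll": 0, "claw": 1},
    {"x": -2.5, "y": 0.1, "z": 0, "roll": 0, "claw": 1},
    {"x": -3.5, "y": 0.1, "z": 0, "roll": 0, "claw": 1},
    {"x": -4.5, "y": 0.2, "z": 0, "roll": 0, "claw": 1},
    {"x": -5.5, "y": 0.2, "z": 0, "roll": 0, "claw": 1}
  ]
}}

```text
clock: 16.35
eef_pos: [590.3, 131.5, 222.6]
tool_rot: [-3.138, -0.016, -0.04]
force: [7.8, 0.3, 5.6]
width: 0.3
```

>>> {"method": "send_rows", "body": {
  "rows": [
    {"x": -0.8, "y": 0, "z": 0, "roll": 0, "claw": 1},
    {"x": -1.6, "y": 0, "z": 0, "roll": 0, "claw": 1},
    {"x": -2.2, "y": 0.1, "z": 0, "roll": 0, "claw": 1},
    {"x": -2.6, "y": 0.1, "z": 0, "roll": 0, "claw": 1},
    {"x": -2.6, "y": 0.1, "z": 0, "roll": 0, "claw": 1}
  ]
}}

```text
clock: 16.77
eef_pos: [562.8, 132.5, 221.0]
tool_rot: [-3.139, -0.013, -0.039]
force: [6.8, 0.0, 0.5]
width: -0.2
```

Keep going in small steps until the stop shows in the force.

>>> {"method": "send_rows", "body": {
  "rows": [
    {"x": -0.4, "y": 0, "z": -0.3, "roll": 0, "claw": 1},
    {"x": -0.6, "y": 0, "z": -0.3, "roll": 0, "claw": 1},
    {"x": -0.6, "y": 0, "z": -0.3, "roll": 0, "claw": 1}
  ]
}}

```text
clock: 17.02
eef_pos: [559.8, 132.6, 219.3]
tool_rot: [-3.137, -0.019, -0.04]
force: [9.2, 0.1, 2.8]
width: 0.1
```

>>> {"method": "send_rows", "body": {
  "rows": [
    {"x": -0.4, "y": 0, "z": 0, "roll": 0, "claw": 1},
    {"x": -0.6, "y": 0, "z": 0, "roll": 0, "claw": 1},
    {"x": -0.6, "y": 0, "z": 0, "roll": 0, "claw": 1}
  ]
}}

```text
clock: 17.27
eef_pos: [558.7, 132.4, 220.6]
tool_rot: [-3.136, -0.029, -0.041]
force: [17.7, 0.1, 2.3]
width: -0.1
```

>>> {"method": "send_rows", "body": {
  "rows": [
    {"x": -0.3, "y": 0, "z": 0, "roll": 0, "claw": 1},
    {"x": -0.4, "y": 0, "z": 0, "roll": 0, "claw": 1},
    {"x": -0.4, "y": 0, "z": 0, "roll": 0, "claw": 1}
  ]
}}

```text
clock: 17.52
eef_pos: [558.2, 132.3, 221.0]
tool_rot: [-3.135, -0.036, -0.041]
force: [25.7, -0.7, -3.6]
width: 0.1
```

The stop shows: the force rises to 26 N with no further travel. I'll withdraw and check.

>>> {"method": "send_rows", "body": {
  "rows": [
    {"x": 1.5, "y": 0, "z": 0, "roll": 0, "claw": 1},
    {"x": 2, "y": 0, "z": 1, "roll": 0, "claw": 1},
    {"x": 2, "y": 0, "z": 5, "roll": 0, "claw": 1},
    {"x": 2, "y": 0, "z": 9, "roll": 0, "claw": 1},
    {"x": 2, "y": 0, "z": 12, "roll": 0, "claw": 1}
  ]
}}

```text
clock: 17.93
eef_pos: [563.2, 132.1, 339.3]
tool_rot: [-3.14, -0.006, -0.039]
force: [0.8, 0.1, 0.3]
width: 0.0
```

>>> {"method": "send_rows", "body": {
  "rows": [
    {"x": -4, "y": 0, "z": 3, "roll": 0, "claw": 1},
    {"x": -8, "y": -1, "z": 5, "roll": 0, "claw": 1},
    {"x": -12, "y": -3, "z": 5, "roll": 0, "claw": 1},
    {"x": -14, "y": -6, "z": 5, "roll": 0, "claw": 1},
    {"x": -14, "y": -9, "z": 5, "roll": 0, "claw": 1}
  ]
}}

```text
clock: 18.35
eef_pos: [417.7, 42.9, 386.6]
tool_rot: [-3.139, -0.002, -0.033]
force: [1.0, -1.2, -0.8]
width: -0.2
```

>>> {"method": "send_rows", "body": {
  "rows": [
    {"x": 0, "y": -4, "z": 0, "roll": 0, "claw": 1},
    {"x": 0, "y": -8, "z": 0, "roll": 0, "claw": 1},
    {"x": 0, "y": -12, "z": 0, "roll": 0, "claw": 1},
    {"x": 0, "y": -14, "z": 0, "roll": 0, "claw": 1},
    {"x": 0, "y": -14, "z": 0, "roll": 0, "claw": 1}
  ]
}}

```text
clock: 18.77
eef_pos: [421.7, -103.3, 386.1]
tool_rot: [3.139, -0.004, -0.048]
force: [1.0, -0.0, -0.2]
width: 0.1
```

```bash
python3 - <<'E'
from h import *
np.set_printoptions(precision=1,suppress=True)
s=ctrl.read_state();print(s['clock'],s['eef_pos'],s['tool_rot'],s['force'])
im,D=ctrl.get_image('scene');im2,D2=ctrl.get_image('wrist')
a=cv2.resize(im[180:400,200:400],(436,480));cv2.imwrite('pics/s10.png',np.hstack([a,im2])[:, :1076]); 
x=np.hstack([a,im2]);cv2.imwrite('pics/s10.png',cv2.resize(x,(800,int(800*480/x.shape[1]))))
for c,n,z in(('scene','jar',0),('scene','flask',0),('scene','rinse_bottle',0),('scene','beaker_7',0),('scene','bolt_knob',124),('wrist','bolt_knob',124),('wrist','pull_bar',160)):
    for q in ctrl.place_of(c,n)[:1]: print(c,n,q['confidence'],np.array(q['uv']),atz(c,q['uv'],z))
E
```

```text
18.7667 [ 421.7 -103.3  386.1] [ 3.1 -0.  -0. ] [ 1.  -0.  -0.2]
scene jar 0.76 [284.3 382.8] [441.1 322.    0. ]
scene flask 0.91 [225.7 373.2] [596.  381.2   0. ]
scene rinse_bottle 0.76 [322.2 225.2] [ 733.5 -344.5    0. ]
scene beaker_7 0.78 [425.4 217.8] [ 425.6 -589.6    0. ]
```

View pics/s10.png

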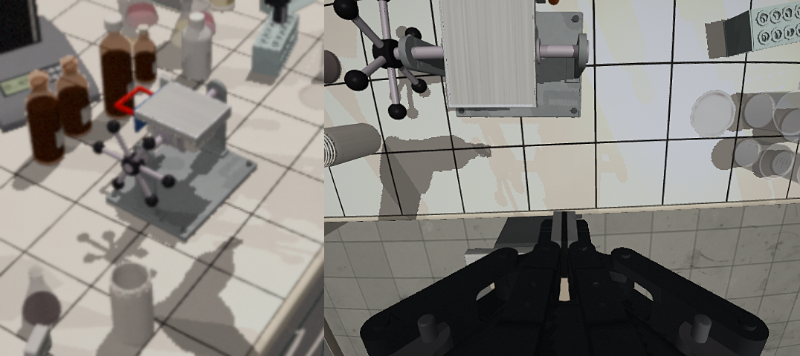

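```bash
python3 - <<'E'
from h import *
np.set_printoptions(precision=3,suppress=True)
im,D=ctrl.get_image('wrist')
P=np.array([p for v in range(20,125,4) for u in range(165,225,4) if (p:=atdepth('wrist',(u,v),D)) is not None])
P=P[abs(P[:,2]-np.median(P[:,2]))<25]
A=np.c_[P[:,:2],np.ones(len(P))];k,*_=np.linalg.lstsq(A,P[:,2],rcond=None);print(len(P),np.median(P[:,2]),k,np.std(A@k-P[:,2]))
im,D=ctrl.get_image('top');h=cv2.cvtColor(im,cv2.COLOR_BGR2HSV)
for n,lo,hi in(('orange',8,20),('red',0,6)):
    m=((h[...,0]>=lo)&(h[...,0]<=hi)&(h[...,1]>140)&(h[...,2]>60)).astype(np.uint8);k,l,st,ce=cv2.connectedComponentsWithStats(m)
    for i in range(1,k):
        if st[i,4]>5 and 230<ce[i][0]<340 and 150<ce[i][1]<280: print(n,st[i],atz('top',ce[i],124 if n=='orange' else 160))
E
```

```text
397 189.64532700998092 [ -0.001  -0.002 190.301] 0.21808789532318604
orange [309 207   4   3   8] [635.894 -96.592 124.   ]
red [272 185  27  19 149] [680.433 -24.163 160.   ]
```

```bash
python3 -c "
from cell import ctrl
print(ctrl.finish_job())"
```

```text
the job is handed in; nothing more can be done
None
```

The cradle is upside down against its stop with the bolt home, and I handed the job in at about 19 s on the robot's clock. The hand-in reports no verdict.

- **Bolt:** I pushed it until it met its stop, with the force rising to 36 N. The knob had moved about 22 mm.
- **Tug:** I hooked the red pull bar and pulled to about 22 N, held for roughly 0.4 s. The carrier did not move any further.
- **Turn:** I pulled three spokes round in turn until the stop took 26 N with no more travel.

Last checks:
- **Cradle:** its underside measures level to about 0.002 rad.
- **Pull bar:** it now shows behind the stand, at about x 680, as it should when the carrier is inverted.
- **Knob:** only its edge shows from above, at y about -96 mm. That fits home (about -92) rather than open (about -114), but it is a weaker check than a full view of the knob.
- **Bystanders:** the jar, flask, rinse bottle and beaker read within about 15 mm of their first places. That is about as far off as the detector itself can be, and the arm was never near them.
- **Arm:** it was clear of everything when I handed in.

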